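# Fit the spare control card in the rack and latch the hold-down bar

## Robot

A 6-joint arm with a two-finger parallel gripper is mounted at the origin on the work surface. World frame = base frame: x ahead of the robot, y to its left, z up, the work surface at z = 0. Lengths are in m, angles in rad, forces in N, time in s.
With the tool pointing down it reaches from about 0.25 to 0.85 m from the base axis. Payload 12.5 kg.
Tool frame: the origin (TCP) lies midway between the tips of the shut fingers; the grasp point (between the pads) lies bot.grasp_offset behind it (bot.grasp_offset is the distance from the TCP to the grasp point, in m); y points along the fingers, z is the direction in which the jaws open and shut, and the axes are right-handed (so a half turn about y gives the same grasp; the last joint's range is limited). The gripper opens to 93 mm and grips with 3 to 60 N. Pads are 15 mm wide; open, the fingers measure 128 mm over their backs; the gripper's body (75 mm by 188 mm) begins 65 mm behind the grasp point.
Start: joints at [-1.387, 0.351, 1.652, -0, 1.139, -0.085], TCP at [0.146, -0.53, 0.219] pointing down, gripper open.
Joint ranges: [-2.75, 2.75], [-0.79, 2.1], [0.01, 2.65], [-1.57, 4.71], [0.07, 3.14], [-2.87, 2.87]. Speed limits (rad/s): [2.22, 2.22, 2.79, 3.14, 3.14, 3.14].

## Interface

Orientations are given as a 3x3 rotation matrix whose columns are the frame's x, y, z axes.
In Python, from workcell import bot gives the robot as it stands. The module is installed in compiled form; this text tells all that it offers.
- The arm moves only by the tool jog_arm, never from a script. Its argument "rows" is text: rows parted by semicolons, each of 6 numbers parted by spaces: the shift along the tool's x, y, z scaled (see below), then the turn, a rotation vector about the tool's x, y, z scaled (see below). In form: x y z ax ay az; .... A call has 1 to 8 rows; each row shifts and turns the pose as measured when the row begins, along the tool's axes as they then stand; what a row does not reach is not made up. The controller multiplies each number of a shift by 20 mm and each number of a turn by 6 degrees. A row lasts 1/10 s, in which the tool goes at most 50 mm and 8.59 degrees, less where a joint would pass 70% of its speed; a pose out of reach is approached as far as the arm can. A call with a number of a shift or a turn outside -1 to 1 is refused whole. A call with a gripper value outside its range is refused whole. "gripper" is the opening, from 0 (shut) to 1 (fully open), set as the call begins (left out, the last holds). The fingers move at their own pace and stop on an object; "squeeze" is the grip in N (left out, the last holds). Time passes only in rows, so rows that do not move let the fingers close. It gives the time, the measured TCP pose, the force and the opening at its end, in the units of the state.
- bot.read_state(): the state, without advancing time (a new reading comes with each control period).
- bot.camera(name): name is "scene" or "top" or "wrist"; returns the picture (480x640x3 uint8, red, green, blue); there is no depth.
- bot.get_calibration(name): a dict with "camera_matrix" (3x3 intrinsics, pixels), "T" (4x4, takes a point from camera to world coordinates); the wrist camera has in their place "T_tool_cam" (4x4, takes a point from camera to tool coordinates, whose origin is the TCP and whose axes are the tool frame's). Camera axes: x right, y up, looking along -z (the intrinsics and any distortion apply to the point x, -y, -z); pixel columns grow to the right and rows downward; lengths in m; the calibration is good to about 2 mm. A picture is of the moment at which its call begins: read the wrist's pose just before it. get_calibration takes no time and is no camera call.
- bot.close_job(): hands the job in, once; it reports no verdict.
Trained networks look in the newest picture that a camera, given by its name, has taken for a name from the list of things; names that differ only in an ending like _2 or _b are one class to them, and where a whole thing is asked for, a point or a joint stands for the part that bears it (a point fixed in the world has none). Each returns a list of dicts, best first, with "p" (0 to 1); they miss things now and then, are a little off and sometimes report something else, mostly with a low value. They report only what shows in the picture. A call takes as long as a camera call.
- bot.look_for(thing, camera): "rect" ([left, top, right, bottom] in pixels, round what is visible of it).
- bot.regions_of(thing, camera): "pixels" (480x640 bool, what is visible of it) and "rect" ([left, top, right, bottom] in pixels, round what is visible of it).
- bot.tip_of(thing, camera): "xy" ([column, row] in pixels: a listed point, or the origin of a listed thing).
The state is a dict: "time": time; "joints": joint angles; "joint_vel": joint speeds; "effort": joint torques, N m; "tcp_pos": TCP position; "tool_rot": TCP orientation; "contact_force": force on the tool from outside, world axes, zero at the start; "wrist_torque": the same for the moment, N m; "finger_gap": finger opening in m.
Only numpy, scipy, OpenCV 4.12 (cv2) and the standard library are available. Lean on these libraries where they do the work, as an engineer would, in place of code of your own. Each camera call takes 0.05 s, during which the arm holds its last target. There are 200 camera calls.

## Task

Take the full-size spare card out of the black card stand (the only one wide enough for the rack), lower it, without letting it drop, edgewise into the guides of the empty place in the card rack and press it fully home in its connector. Then swing the hold-down bar down over the cards, throw the draw-latch loop over the keeper on the bar's end and press the latch lever flat past centre. Leave the small cards and the other things on the bench where they are.

Things in the scene. Friction and masses are not known exactly. Their poses are not given: they have to be found in the camera images.
- card_centre (a point): the full-size spare card, upright in one of the three grooves of the card stand (leaning up to 3 degrees). Point: middle of its board, half-way up. Board 140 wide (x) x 4 thick (y) x 96 high (z up), 0.32 kg; components stand out 16 mm either side. On its upper edge an aluminium panel 150 x 40 x 4 mm, top 52 mm above the point. Either way round fits.
- card_grip (a point): the same card's handle: middle of the flat grip bar of the black bow handle on its panel, 79 mm above the board's middle. The bar is 50 long (x) x 10 thick (y) x 14 high (z); its top is 7 mm above the point, the panel 27 mm below it (20 mm of air under the bar).
- slot: the empty card place, any of four in the rack's row, 44 mm apart along y; the others hold like cards, home, with handles as high. Origin: middle of the place, on the rack floor 14 mm above the bench; z up, x along the card's width. The card's lower edge stops at z = 4 mm (board middle at 52). Cards at home: panel top at z = 104, handle top at 138. Rack 190 x 200 mm; rails at x = +-90 reach z = 96.
- slot_mouth (a point): the same place at the top of the straight part of its guides, 82 mm above slot's origin, same axes. Vertical guide channels stand at x = +-58 to +-72 mm: grooves 6 mm wide in y, 143 mm from back to back in x; flared mouths above reach 12 mm higher and open to 18 mm in y. The card slides freely down to 10 mm above its seat; there the sprung connector takes its edge and it needs a push of about 10 N.
- bar (a joint): angle of the hold-down bar, rad: 0 is down flat over the cards, growing as it swings up; at the start it stands up, 1.55 to 1.95. Stiff hinge: stays where it is put, takes up to 0.4 Nm to move. Stops at 0 and 2.0.
- bar_hinge (a point): the bar's hinge at the rack's +y end, 124 mm above the bench; axes parallel to slot's (x along the hinge, y along the row, z up). The bar is 18 mm wide, 8 mm thick and reaches 205 mm from here, to -y when down; its end then bends down 35 degrees for 25 mm with the keeper on it. Down, it crosses the card panels 2 mm above them, 58 mm to the -x side of the places' middle, clear of the handles.
- bar_end (a point): point on the bar's upper face (up when it is down), 205 mm from its hinge, just before the bend. Moves with the bar.
- keeper (a point): on the bar's bent end: where the middle of the loop's crossbar lies when hooked, behind (on the bar's hinge side of) a 6 mm thick lip, hooked 20 degrees towards the hinge, that stands 10 mm above the bent tab. Moves with the bar.
- lever (a joint): angle of the draw-latch lever, rad: 0 is closed, flat down the sloping cheek at the rack's -y end (35 degrees down towards -y), growing as it swings up and over towards the keeper; 1.7 to 2.05 at the start, at most 2.1. Stays where it is left. Past centre below about 0.17; pressing takes a few N at its tip.
- lever_hinge (a point): the lever's pivot, 93 mm above the bench, in line with the bar. Axes: x as the rack's, y up the slope to the keeper (43 mm up the slope when the bar is down), z square off the slope. Closed, the lever points to -y.
- lever_tip (a point): free end of the lever, 44 mm from its pivot; the lever is a 16 mm wide, 3 mm thick strip whose upper face (when closed) is 5 mm above the line from the pivot.
- loop (a joint): angle of the wire loop against the lever, rad: 0 when closed and hooked; (loop - lever) is the loop's angle above the up-slope direction. 3.6 (its stop) at the start: thrown back, leaning away from the bar. Nearly free hinge: pushed past the upright it falls over towards the bar.
- loop_end (a point): middle of the wire loop's crossbar. Wire 4 mm thick, loop 28 mm wide and 52 mm long from its pivot, which sits on the lever 12 mm from its pivot, 10 degrees under its line, legs either side of the lever. It is sprung: it stretches about 3 mm as the lever goes past centre.
- small1_centre (a point): a smaller spare card in the stand (board 100 x 96 mm), middle of its board; leave it.
- small2_centre (a point): another smaller spare card in the stand (board 84 x 76 mm), middle of its board; leave it.
- stand: black slotted card stand, 170 x 170 x 48 mm, fixed; origin under its centre; three grooves along its x at y = -50, 0 and 50 mm, 6 mm wide, floor at 8 mm, 40 mm deep.
- multimeter: hand multimeter lying on the bench, 150 x 78 x 43 mm; leave it.
- breaker3: three-pole circuit breaker, 68 x 54 x 78 mm; leave it.
- breaker1: one-pole circuit breaker, 68 x 18 x 78 mm; leave it.
- contactor: contactor, 75 x 46 x 88 mm; leave it.
- fuse_jar: jar, 56 mm across, 75 mm high; leave it.
- lampholder: lampholder with bulb, 68 mm across, 119 mm high; leave it.
- screwdriver: screwdriver lying on the bench, 200 mm long; leave it.

How it is judged:
By the outcome, as a careful person would: the job done as asked, in the order asked, and still so for the second after the job is handed in, with the robot touching nothing.
It also fails if it takes over 67 s, if anything falls off the work surface, if the arm or the gripper's body presses on something with over 40 N, if the wrist force passes 120 N, or if a joint passes its speed limit or range.

## Working session

There is one attempt and no reset: what is moved stays moved. The work goes in short steps, Python scripts to look and compute and a tool call to move; the robot and the scene stay as the last step left them, time stands still between calls to the robot, and variables do not carry over. Pictures are saved under pics/ and viewed, about 8 in all and at most 12, crops included, and the job is handed in when it is done.

Besides the shell and the picture viewer there is one more tool, called after ">>>" by a JSON object that holds its "fn" and its "kwargs", one argument or row to a line. jog_arm: Moves the arm, as the interface text tells. Its arguments: {"type":"object","properties":{"rows":{"type":"string"},"gripper":{"type":"number"},"squeeze":{"type":"number"}},"required":["rows"]}

```bash
mkdir -p pics; cat > h.py <<'E'
import numpy as np, cv2
from workcell import bot
def cam(n):
    c=bot.get_calibration(n)
    K=np.array(c["camera_matrix"])
    if "T" in c: T=np.array(c["T"])
    else:
        s=bot.read_state(); P=np.eye(4); P[:3,:3]=np.array(s["tool_rot"]); P[:3,3]=s["tcp_pos"]; T=P@np.array(c["T_tool_cam"])
    return K,T,c
def ray(n,xy,KT=None):
    K,T=(KT or cam(n))[:2]
    d=np.linalg.inv(K)@np.array([xy[0],xy[1],1.]); d=T[:3,:3]@np.array([d[0],-d[1],-d[2]])
    return T[:3,3],d/np.linalg.norm(d)
def onz(n,xy,z,KT=None):
    o,d=ray(n,xy,KT); return o+d*(z-o[2])/d[2]
def proj(n,p,KT=None):
    K,T=(KT or cam(n))[:2]
    q=np.linalg.inv(T)@np.append(p,1); q=K@np.array([q[0],-q[1],-q[2]]); return q[:2]/q[2]
def tri(rs):
    A=0;b=0
    for o,d in rs:
        M=np.eye(3)-np.outer(d,d); A=A+M; b=b+M@o
    return np.linalg.solve(A,b)
def snap(n,f,crop=None,s=1):
    im=bot.camera(n)[:,:,::-1]
    if crop: im=im[crop[1]:crop[3],crop[0]:crop[2]]
    cv2.imwrite("pics/"+f,cv2.resize(im,None,fx=s,fy=s,interpolation=cv2.INTER_CUBIC))
E
python3 - <<'E'
from h import *
np.set_printoptions(precision=4,suppress=True)
a=bot.camera("scene");b=bot.camera("top")
cv2.imwrite("pics/a.png",np.ascontiguousarray(a[:,:,::-1]));cv2.imwrite("pics/b.png",np.ascontiguousarray(b[:,:,::-1]))
c={n:cam(n) for n in("scene","top")}
print({k:v[2].keys() for k,v in c.items()}, c["scene"][1],c["top"][1],bot.grasp_offset)
for t in "card_centre card_grip slot slot_mouth bar_hinge bar_end keeper lever_hinge lever_tip loop_end stand small1_centre small2_centre".split():
    r=[]
    for n in("scene","top"):
        x=bot.tip_of(t,n)
        for q in x[:2]: print(t,n,np.round(q["xy"],1),round(q["p"],2))
        if x: r.append(ray(n,x[0]["xy"],c[n]))
    if len(r)==2: print("   tri",tri(r))
print(bot.read_state())
E
```

```text
{'scene': dict_keys(['camera_matrix', 'T']), 'top': dict_keys(['camera_matrix', 'T'])} [[-0.8635 -0.3037  0.4027  0.9038]
 [ 0.504  -0.4871  0.7133  0.647 ]
 [-0.0205  0.8189  0.5736  0.6405]
 [ 0.      0.      0.      1.    ]] [[-0.012   0.9816 -0.1904  0.3763]
 [-0.9997 -0.008   0.0221 -0.0205]
 [ 0.0202  0.1907  0.9814  0.9449]
 [ 0.      0.      0.      1.    ]] 0.0188
card_centre scene [282.2 200.8] 0.82
card_centre top [423.9 269.9] 0.63
   tri [ 0.4905 -0.2281  0.0648]
card_grip scene [279.7 169. ] 0.57
card_grip top [434.1 267.2] 0.94
card_grip top [433.  162.2] 0.74
   tri [ 0.4877 -0.2302  0.1369]
slot scene [302.5 223.1] 0.72
slot scene [275.5 166.9] 0.39
slot top [217.7 243.4] 0.89
slot top [479.3 272.6] 0.29
   tri [0.5599 0.0996 0.2129]
bar_hinge scene [428.4 303.8] 0.81
bar_hinge top [163.8 271. ] 0.94
bar_hinge top [443.9 367.8] 0.57
   tri [0.4871 0.2307 0.1257]
bar_end scene [501.  205.2] 0.76
bar_end top [ 62.8 264.9] 0.96
   tri [0.4691 0.3025 0.3207]
keeper scene [502.7 192.1] 0.79
keeper top [ 52.2 261.2] 0.97
   tri [0.4719 0.3051 0.34  ]
lever_hinge scene [307
[... 599 characters left out ...]
192.5] 0.36
small1_centre top [450.6 271.5] 0.91
   tri [ 0.4888 -0.2798  0.0601]
small2_centre top [479.4 272.4] 0.86
small2_centre top [214.  240.1] 0.48
{'time': 1.4, 'joints': array([-1.3866,  0.3507,  1.6518, -0.    ,  1.1391, -0.0846]), 'joint_vel': array([-0.001 , -0.0007, -0.0006, -0.0006,  0.0017,  0.0008]), 'effort': array([  0.0006, -49.7249, -28.5483,   0.07  ,   0.0221,  -0.    ]), 'tcp_pos': array([ 0.1461, -0.5302,  0.2186]), 'tool_rot': array([[-0.9641, -0.    ,  0.2656],
       [-0.2656, -0.    , -0.9641],
       [ 0.    , -1.    ,  0.    ]]), 'contact_force': array([0.3813, 0.5078, 0.3208]), 'wrist_torque': array([0.0249, 0.0206, 0.05  ]), 'finger_gap': 0.09334054120145452}
```

View pics/a.png

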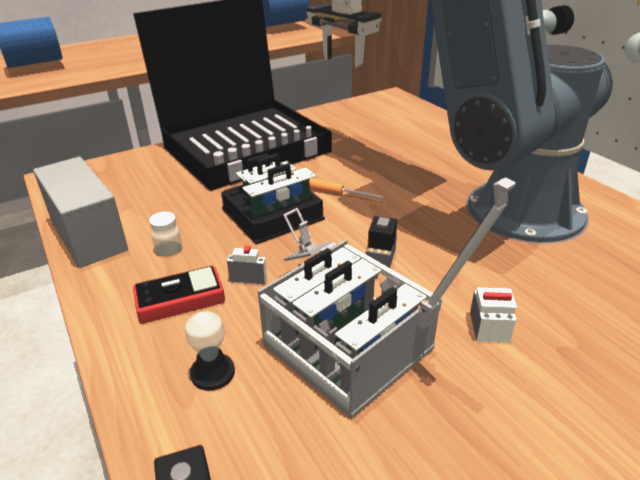

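View pics/b.png

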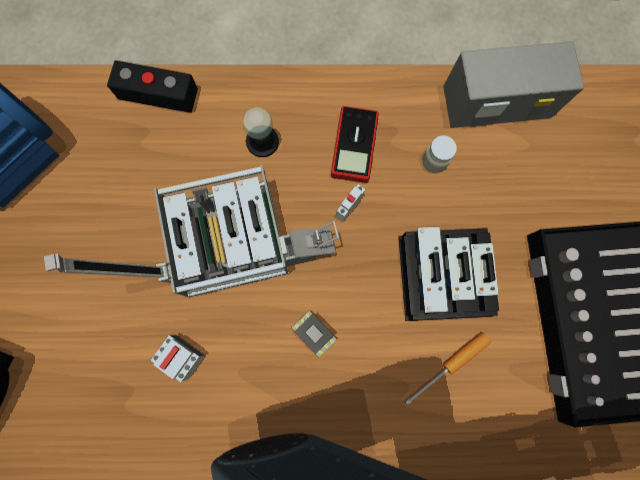

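The scene picture shows the full-size card at (280,180), nearest the rack, with the rack's empty place second from the bar hinge. In the top picture the full-size panel is at (430,270), the empty place at (210,235), the bar stands up at (60..165,268), and the lever with its thrown-back loop is at (320,238). Next I'll get the yaws from the white panels.

```bash
python3 - <<'E'
from h import *
np.set_printoptions(precision=4,suppress=True)
im=cv2.imread("pics/b.png"); KT=cam("top")
m=((im.min(2)>170)).astype(np.uint8)
n,l,s,c=cv2.connectedComponentsWithStats(m)
for i in range(1,n):
    if s[i,4]<150 or c[i][1]<150: continue
    pts=np.argwhere(l==i)[:,::-1].astype(float)
    for z in (0.108,0.118):
        w=np.array([onz("top",p,z,KT)[:2] for p in pts]).astype(np.float32)
        r=cv2.minAreaRect(w*1000); print(i,s[i,4],np.round(c[i]),z,np.round(r[0],1),np.round(r[1],1),round(r[2],1))
c,T=None,np.array(bot.get_calibration("wrist")["T_tool_cam"]); print(T, bot.get_calibration("wrist")["camera_matrix"])
E
```

```text
4 427 [210. 180.] 0.108 [655.3 162.7] [  7.7 187.9] 13.0
4 427 [210. 180.] 0.118 [651.9 160.5] [  7.6 185.6] 13.0
5 1484 [255. 219.] 0.108 [584.4  75.6] [150.9  48.5] 12.7
5 1484 [255. 219.] 0.118 [582.   74.4] [149.1  47.9] 12.7
6 1462 [231. 225.] 0.108 [573.3 124.3] [150.9  43.4] 13.0
6 1462 [231. 225.] 0.118 [570.9 122.5] [149.1  42.9] 13.0
8 1413 [182. 236.] 0.108 [553.7 209.1] [150.8  39.5] 13.0
8 1413 [182. 236.] 0.118 [551.6 206.4] [149.   39.1] 13.0
15 1462 [431. 269.] 0.108 [ 490.  -233.6] [148.8  38.9] 2.2
15 1462 [431. 269.] 0.118 [ 488.7 -231.1] [147.   38.5] 2.2
19 925 [459. 269.] 0.108 [ 489.7 -283.7] [107.9  38.9] 2.1
19 925 [459. 269.] 0.118 [ 488.4 -280.5] [106.6  38.4] 2.1
20 642 [482. 270.] 0.108 [ 488.3 -326.4] [90.6 38. ] 2.2
20 642 [482. 270.] 0.118 [ 487.  -322.7] [89.5 37.6] 2.2
24 441 [230. 277.] 0.108 [478.4 121.2] [  7.6 187. ] 13.0
24 441 [230. 277.] 0.118 [477.2 119.5] [  7.5 184.7] 13.0
28 196 [238. 282.] 0.108 [468.6 108.3] [  4.4 166.7] 12.9
28 196 [238. 282.] 0.118 [467.5 106.8] [  4.3 164.8] 12.9
31 622 [171. 358.] 0.108 [343.7 218.4] [48.7 52.1] 55.2
31 622 [171. 358.] 0.118 [344.  215.5] [48.1 51.4] 55.2
[[-0.0004 -0.9671 -0.2545 -0.0703]
 [ 0.0001  0.2545 -0.9671 -0.1667]
 [ 1.     -0.0004  0.      0.0001]
 [ 0.      0.      0.      1.    ]] [[335.9777   0.     317.0207]
 [  0.     335.9777 244.2303]
 [  0.       0.       1.    ]]
```

>>> {"fn": "jog_arm", "kwargs": {
  "rows": "0 -1 0 0 1 0; 0 -1 0 0 1 0; 0 -1 0 0 0.2 0; -1 0 -1 0 0 0; -1 0 -1 0 0 0; -1 0 -1 0 0 0; -1 0 -1 0 0 0; -1 0 -1 0 0 0",
  "gripper": 0.3,
  "squeeze": 30
}}

```text
time: 2.2
tcp_pos: [0.2443, -0.4257, 0.2808]
tool_rot: [[-1.0, 0.0, 0.024], [-0.024, -0.0, -1.0], [-0.0, -1.0, 0.0]]
contact_force: [0.2, -0.4, -0.3]
finger_gap: 0.0335
```

>>> {"fn": "jog_arm", "kwargs": {
  "rows": "-1 0 -1 0 0 0; -1 0 -1 0 0 0; -1 0 -1 0 0 0; -1 0 -1 0 0 0; -1 0 -1 0 0 0; -1 0 -1 0 0 0; -1 0 -1 0 0 0; -1 0 -1 0 0 0"
}}

```text
time: 3.0
tcp_pos: [0.4061, -0.2544, 0.2818]
tool_rot: [[-1.0, 0.002, 0.023], [-0.023, -0.002, -1.0], [-0.002, -1.0, 0.002]]
contact_force: [0.0, -0.1, 1.2]
finger_gap: 0.0279
```

```bash
python3 - <<'E'
from h import *
np.set_printoptions(precision=4,suppress=True)
KT=cam("wrist"); im=np.ascontiguousarray(bot.camera("wrist")[:,:,::-1]); cv2.imwrite("pics/w1.png",im)
for t,z in (("card_grip",.135),("card_centre",.056),("small1_centre",.056)):
    for q in bot.tip_of(t,"wrist")[:2]: print(t,np.round(q["xy"],1),round(q["p"],2),onz("wrist",q["xy"],z,KT))
m=((im.min(2)>170)).astype(np.uint8)
n,l,s,c=cv2.connectedComponentsWithStats(m)
for i in range(1,n):
    if s[i,4]<600: continue
    pts=np.argwhere(l==i)[:,::-1].astype(float)
    for z in (0.108,):
        w=np.array([onz("wrist",p,z,KT)[:2] for p in pts]).astype(np.float32)
        r=cv2.minAreaRect(w*1000); print(i,s[i,4],np.round(c[i]),z,np.round(r[0],1),np.round(r[1],1),round(r[2],1))
E
```

```text
card_grip [293.9 144.3] 0.93 [ 0.4861 -0.2321  0.135 ]
3 2483 [63. 85.] 0.108 [542.3 -32.4] [ 46.8 103. ] 5.3
5 6389 [295. 125.] 0.108 [ 491.  -230.5] [153.2  44.4] 1.3
7 1444 [ 20. 126.] 0.108 [503.4  15.4] [67.5 76.6] 77.9
8 4199 [346. 131.] 0.108 [ 493.2 -281.5] [108.2  44.1] 1.7
9 3221 [394. 136.] 0.108 [ 491.8 -327.5] [89.6 42.1] 2.2
```

View pics/w1.png

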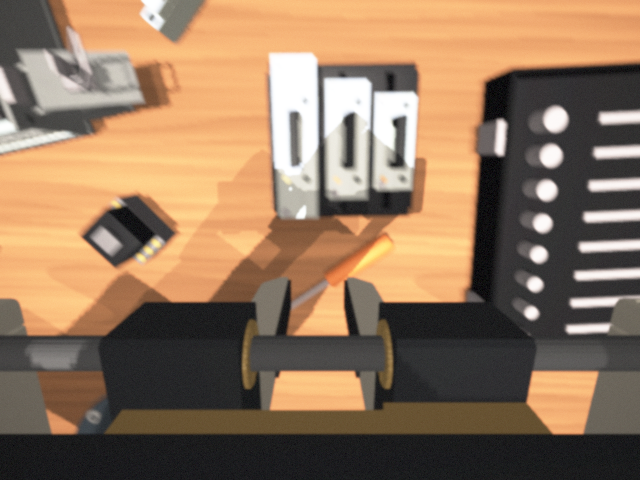

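The wrist picture shows the full-size panel at (295,130) with its handle at (294,140), clear of the small cards. The three estimates of the grip agree to about 2 mm.

>>> {"fn": "jog_arm", "kwargs": {
  "rows": "-1 0 -0.3 0 -0.14 0; -1 0 -0.3 0 0 0; -1 0.5 -0.3 0 0 0; -1 1 -0.1 0 0 0; -0.1 1 0 0 0 0; 0 1 0 0 0 0; 0 1 0 0 0 0; 0 0 0 0 0 0"
}}

```text
time: 4.0
tcp_pos: [0.486, -0.2392, 0.1894]
tool_rot: [[-1.0, 0.002, 0.031], [-0.031, -0.004, -1.0], [-0.002, -1.0, 0.004]]
contact_force: [-0.8, 0.5, -0.1]
finger_gap: 0.0274
```

```bash
python3 - <<'E'
from h import *
np.set_printoptions(precision=4,suppress=True)
s=bot.read_state(); print(s["tcp_pos"],s["tool_rot"][:,2])
KT=cam("wrist"); im=np.ascontiguousarray(bot.camera("wrist")[:,:,::-1]); cv2.imwrite("pics/w2.png",im)
for q in bot.tip_of("card_grip","wrist")[:2]: print(np.round(q["xy"],1),round(q["p"],2),onz("wrist",q["xy"],.135,KT))
E
```

```text
[ 0.486  -0.2392  0.1894] [ 0.0311 -0.9995  0.0044]
[308.2 263. ] 0.82 [ 0.4846 -0.2335  0.135 ]
```

>>> {"fn": "jog_arm", "kwargs": {
  "rows": "0 0.3 -0.3 0 0 0; 0 1 0 0 0 0; 0 1 0 0 0 0; 0 0.8 0 0 0 0; 0 0.4 0 0 0 0; 0 0 0 0 0 0"
}}

```text
time: 4.7
tcp_pos: [0.4897, -0.2353, 0.1253]
tool_rot: [[-0.999, 0.015, 0.03], [-0.03, -0.012, -0.999], [-0.015, -1.0, 0.012]]
contact_force: [0.1, 0.6, 0.1]
finger_gap: 0.028
```

>>> {"fn": "jog_arm", "kwargs": {
  "rows": "0 0 0 0 0 0; 0 0 0 0 0 0; 0 0 0 0 0 0; 0 0 0 0 0 0",
  "gripper": 0,
  "squeeze": 50
}}

```text
time: 5.1
tcp_pos: [0.4906, -0.2355, 0.1278]
tool_rot: [[-0.999, 0.018, 0.03], [-0.03, -0.013, -0.999], [-0.017, -1.0, 0.013]]
contact_force: [0.3, 0.9, -3.5]
finger_gap: 0.0096
```

>>> {"fn": "jog_arm", "kwargs": {
  "rows": "0 0 0 0 0 0; 0 0.2 -0.1 -0.12 0 -0.17; 0 0.5 -0.1 0 0 0; 0 0.1 0 0 0 0",
  "gripper": 0.25
}}

```text
time: 5.5
tcp_pos: [0.4911, -0.2316, 0.1114]
tool_rot: [[-1.0, -0.001, 0.03], [-0.03, -0.001, -1.0], [0.001, -1.0, 0.001]]
contact_force: [0.4, 0.4, -0.5]
finger_gap: 0.0232
```

>>> {"fn": "jog_arm", "kwargs": {
  "rows": "0 0 0 0 0 0; 0 0 0 0 0 0; 0 0 0 0 0 0; 0 0 0 0 0 0",
  "gripper": 0,
  "squeeze": 55
}}

```text
time: 5.9
tcp_pos: [0.4908, -0.2315, 0.1106]
tool_rot: [[-1.0, -0.002, 0.03], [-0.03, -0.001, -1.0], [0.002, -1.0, 0.001]]
contact_force: [0.9, 0.4, -0.9]
finger_gap: 0.0097
```

>>> {"fn": "jog_arm", "kwargs": {
  "rows": "0 -0.5 0 0 0 0; 0 -1 0 0 0 0; 0 -1 0 0 0 0; 0 -1 0 0 0 0; 0 -1 0 0 0 0; 0 -1 0 0 0 0; 0 -1 0 0 0 0; 0 -1 0 0 0 0"
}}

```text
time: 6.7
tcp_pos: [0.4887, -0.23, 0.2677]
tool_rot: [[-1.0, -0.007, 0.029], [-0.029, 0.003, -1.0], [0.007, -1.0, -0.003]]
contact_force: [0.2, -0.4, -2.9]
finger_gap: 0.0092
```

>>> {"fn": "jog_arm", "kwargs": {
  "rows": "0 -1 0 0 -0.9 0; 0 -0.2 -0.3 0 -0.9 0; 0 0 -1 0 0 0; -0.5 0 -1 0 0 0; -0.5 0 -1 0 0 0; -0.5 0 -1 0 0 0; -0.5 0 -1 0 0 0; -0.5 0 -1 0 0 0"
}}

```text
time: 7.5
tcp_pos: [0.5072, -0.0878, 0.2974]
tool_rot: [[-0.979, -0.005, 0.204], [-0.204, 0.002, -0.979], [0.005, -1.0, -0.003]]
contact_force: [0.9, -0.9, -2.7]
finger_gap: 0.0094
```

>>> {"fn": "jog_arm", "kwargs": {
  "rows": "-0.5 0 -1 0 0 0; -0.5 0 -1 0 0 0; -0.5 0 -1 0 0 0; -0.5 0 -1 0 0 0; -0.5 0 -1 0 0 0; -0.5 0 -1 0 0 0; -0.5 0 -1 0 0 0; 0 0 0 0 0 0"
}}

```text
time: 8.3
tcp_pos: [0.5409, 0.0797, 0.2962]
tool_rot: [[-0.983, -0.013, 0.185], [-0.185, 0.005, -0.983], [0.012, -1.0, -0.007]]
contact_force: [-0.1, -1.1, -3.3]
finger_gap: 0.0099
```

>>> {"fn": "jog_arm", "kwargs": {
  "rows": "0 0 0 0.07 -0.39 0.11; -0.5 0 -1 0 0 0; -0.5 0 -1 0 0 0; -0.5 0 -1 0 0 0; -0.5 0 -0.7 0 0 0; 0 0 0 0 0 0"
}}

```text
time: 8.9
tcp_pos: [0.5586, 0.1642, 0.2953]
tool_rot: [[-0.977, -0.005, 0.215], [-0.215, -0.002, -0.977], [0.005, -1.0, 0.001]]
contact_force: [0.2, -0.7, -2.9]
finger_gap: 0.0094
```

```bash
python3 - <<'E'
from h import *
np.set_printoptions(precision=4,suppress=True)
s=bot.read_state(); print(s["tcp_pos"],s["tool_rot"])
a=bot.camera("wrist")[:,:,::-1];b=bot.camera("scene")[:,:,::-1];t=bot.camera("top")[:,:,::-1]
A=cv2.resize(a,(400,300),interpolation=cv2.INTER_AREA)
B=cv2.resize(b[110:410,230:630],(400,300)); C=cv2.resize(t[140:320,120:360],(400,300))
cv2.imwrite("pics/c1.png",np.vstack([np.hstack([A,B]),np.hstack([C,cv2.resize(a[0:240,160:480],(400,300))])]))
for n in("wrist","scene","top"): cv2.imwrite(f"pics/d_{n}.png",dict(wrist=a,scene=b,top=t)[n])
KT=cam("wrist")
for n in("wrist","top","scene"):
    for k,z in(("slot_mouth",.096),("slot",.014)):
        for q in bot.tip_of(k,n)[:2]: print(k,n,np.round(q["xy"],1),round(q["p"],2),onz(n,q["xy"],z))
E
```

```text
[0.5586 0.1642 0.2953] [[-0.9765 -0.0047  0.2153]
 [-0.2153 -0.0016 -0.9766]
 [ 0.0049 -1.      0.0006]]
slot_mouth top [208.8 234. ] 0.92 [0.5571 0.163  0.096 ]
slot top [214.2 237.7] 0.77 [0.5671 0.1699 0.014 ]
slot_mouth scene [259.4 189.7] 0.59 [ 0.5308 -0.2428  0.096 ]
slot scene [290.2 212.4] 0.5 [ 0.4602 -0.2493  0.014 ]
```

View pics/c1.png

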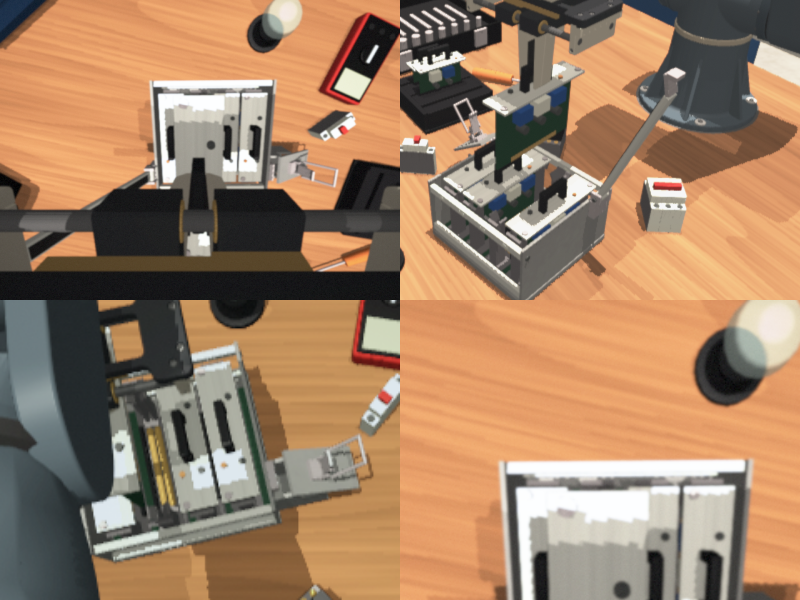

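```bash
python3 - <<'E'
from h import *
np.set_printoptions(precision=1,suppress=True)
im=cv2.imread("pics/d_wrist.png").min(2).astype(int); KT=cam("wrist")
R=np.array([[.9744,.225],[-.225,.9744]])
for x in (260,290,320,350,380,410):
    col=im[115:160,x]; r=115+np.where(col>170)[0]
    r=r[:np.argmax(np.diff(r,append=999)>1)+1]
    print(x,r.min(),r.max(),[R@onz("wrist",(x,y),.110,KT)[:2]*1000 for y in(r.min()-.5,(r.min()+r.max())/2,r.max()+.5)])
row=im[200]; 
for y in (165,180,210):
  d=np.where(np.abs(np.diff(im[y,225:460]))>35)[0]+225
  print(y,[(int(v),np.round((R@onz("wrist",(v+.5,y),.118,KT)[:2]*1000)[1],1)) for v in d])
E
```

```text
260 129 139 [array([677.3,  87.9]), array([672.1,  88.2]), array([666.8,  88.4])]
290 129 141 [array([677. ,  58.1]), array([670.8,  58.3]), array([664.6,  58.5])]
320 128 141 [array([677.6,  28.3]), array([671. ,  28.3]), array([664.3,  28.4])]
350 128 141 [array([677.3,  -1.5]), array([670.7,  -1.6]), array([664. ,  -1.7])]
380 128 145 [array([677. , -31.3]), array([668.5, -31.6]), array([659.8, -31.9])]
410 128 140 [array([676.7, -61. ]), array([670.5, -61.4]), array([664.3, -61.8])]
165 [(240, np.float64(107.9)), (244, np.float64(103.9)), (245, np.float64(102.9)), (246, np.float64(101.9)), (252, np.float64(96.0)), (253, np.float64(95.0)), (382, np.float64(-33.7)), (385, np.float64(-36.7)), (386, np.float64(-37.7)), (426, np.float64(-77.6))]
180 [(241, np.float64(107.9)), (246, np.float64(102.9)), (247, np.float64(101.9)), (253, np.float64(95.8)), (254, np.float64(94.8)), (262, np.float64(86.8)), (381, np.float64(-33.3)), (382, np.float64(-34.3)), (384, np.float64(-36.3)), (385, np.float64(-37.3)), (425, np.float64(-77.6))]
210 [(243, np.float64(108.0)), (247, np.float64(103.8)), (248, np.float64(102.8)), (254, np.float64(96.6)), (255, np.float64(95.6)), (256, np.float64(94.5)), (264, np.float64(86.3)), (265, np.float64(85.3)), (266, np.float64(84.2)), (267, np.float64(83.2)), (277, np.float64(72.9)), (358, np.float64(-10.7)), (370, np.float64(-23.1)), (416, np.float64(-70.6)), (417, np.float64(-71.6)), (418, np.float64(-72.6)), (423, np.float64(-77.8))]
```

>>> {"fn": "jog_arm", "kwargs": {
  "rows": "-0.15 0 0.1 0 -0.09 0.05; 0 0.8 0 0 0 0; 0 0.9 0 0 0 0; 0 0.9 0 0 0 0; 0 0.9 0 0 0 0; 0 0.3 0 0 0 0; 0 0 0 0 0 0"
}}

```text
time: 10.05
tcp_pos: [0.5643, 0.1595, 0.2184]
tool_rot: [[-0.974, 0.006, 0.225], [-0.225, 0.0, -0.974], [-0.005, -1.0, 0.001]]
contact_force: [-0.3, 0.2, -2.2]
finger_gap: 0.0095
```

```bash
cat > st.py <<'E'
from h import *
import sys
np.set_printoptions(precision=1,suppress=True)
s=bot.read_state(); p=s["tcp_pos"]*1000; R=s["tool_rot"]; a=np.radians(float(sys.argv[1]) if len(sys.argv)>1 else 13)
c,n=np.cos(a),np.sin(a)
print("t",round(s["time"],2),"p",p,"rack x,y",c*p[0]+n*p[1],-n*p[0]+c*p[1])
print("err rack x,y from target 584.2,32:",584.2-(c*p[0]+n*p[1]),32-(-n*p[0]+c*p[1]))
Rd=np.array([[-c,0,n],[-n,0,-c],[0,-1,0]])
from scipy.spatial.transform import Rotation as Q
print("turn units",(Q.from_matrix(R.T@Rd).as_rotvec(degrees=True)/6).round(2),"F",s["contact_force"],"gap",s["finger_gap"]*1000)
E
python3 st.py; python3 - <<'E'
from h import *
b=bot.camera("scene")[:,:,::-1]; cv2.imwrite("pics/c2.png",cv2.resize(b[130:330,250:450],(600,600),interpolation=cv2.INTER_CUBIC))
E
```

```text
t 10.05 p [564.3 159.5 218.4] rack x,y 585.7084809481314 28.46605709969495
err rack x,y from target 584.2,32: -1.5084809481313641 3.5339429003050498
turn units [-0.   0.  -0.1] F [-0.3  0.2 -2.2] gap 9.546649941496305
```

View pics/c2.png

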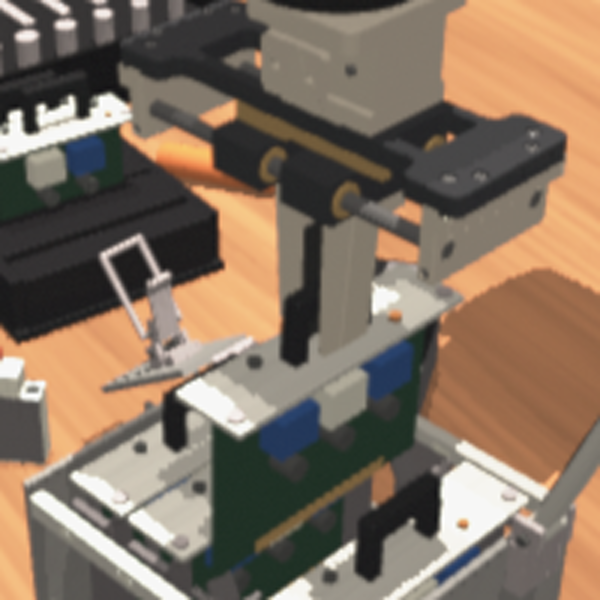

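>>> {"fn": "jog_arm", "kwargs": {
  "rows": "0.05 0 -0.18 0 0 -0.1; 0.03 0 0 0 0 0; 0 0.3 0 0 0 0; 0 0.3 0 0 0 0; 0 0.2 0 0 0 0"
}}

```text
time: 10.6
tcp_pos: [0.5633, 0.1633, 0.205]
tool_rot: [[-0.974, 0.0, 0.225], [-0.225, -0.001, -0.974], [-0.0, -1.0, 0.001]]
contact_force: [0.2, -0.5, -2.6]
finger_gap: 0.0095
```

```bash
python3 st.py
```

```text
t 10.6 p [563.3 163.3 205. ] rack x,y 585.6106574244533 32.42297670783125
err rack x,y from target 584.2,32: -1.410657424453234 -0.4229767078312534
turn units [-0.  0. -0.] F [ 0.2 -0.5 -2.6] gap 9.521108399207572
```

>>> {"fn": "jog_arm", "kwargs": {
  "rows": "0.07 0 0 0 0 0; 0 0.25 0 0 0 0; 0 0.3 0 0 0 0; 0 0.3 0 0 0 0; 0 0 0 0 0 0"
}}

```text
time: 11.1
tcp_pos: [0.5613, 0.1632, 0.1856]
tool_rot: [[-0.974, -0.001, 0.225], [-0.225, -0.001, -0.974], [0.001, -1.0, 0.0]]
contact_force: [0.2, 0.5, -2.3]
finger_gap: 0.0092
```

```bash
python3 st.py
```

```text
t 11.1 p [561.3 163.2 185.6] rack x,y 583.6428084243198 32.761757347477456
err rack x,y from target 584.2,32: 0.5571915756802355 -0.7617573474774559
turn units [-0.  0.  0.] F [ 0.2  0.5 -2.3] gap 9.202914424508458
```

>>> {"fn": "jog_arm", "kwargs": {
  "rows": "0 0.5 0 0 0 0; 0 0.5 0 0 0 0; 0 0.5 0 0 0 0; 0 0.5 0 0 0 0; 0 0.3 0 0 0 0"
}}

```text
time: 11.6
tcp_pos: [0.5613, 0.1632, 0.1358]
tool_rot: [[-0.974, -0.001, 0.225], [-0.225, -0.001, -0.974], [0.001, -1.0, 0.0]]
contact_force: [0.0, 1.4, -3.2]
finger_gap: 0.0091
```

```bash
python3 st.py
```

```text
t 11.6 p [561.3 163.2 135.8] rack x,y 583.6463293535597 32.76021517378399
err rack x,y from target 584.2,32: 0.5536706464403096 -0.7602151737839904
turn units [-0.  0.  0.] F [ 0.   1.4 -3.2] gap 9.085780186065428
```

>>> {"fn": "jog_arm", "kwargs": {
  "rows": "0 0.25 0 0 0 0; 0 0.25 0 0 0 0; 0 0.25 0 0 0 0; 0 0.25 0 0 0 0",
  "squeeze": 60
}}

```text
time: 12.0
tcp_pos: [0.5641, 0.1638, 0.12]
tool_rot: [[-0.974, 0.006, 0.225], [-0.225, 0.001, -0.974], [-0.006, -1.0, 0.001]]
contact_force: [-18.1, -4.7, 69.9]
finger_gap: 0.0095
```

>>> {"fn": "jog_arm", "kwargs": {
  "rows": "0 -0.15 0 0 0 0; 0 0 0 0 0 0; 0 0 0 0 0 0; 0 -0.5 0 0 0 0; 0 -1 0 0 0 0; 0 -1 0 0 0 0; 0 -1 0 0 0 0; 0 -1 0 0 0 0",
  "gripper": 0.25
}}

```text
time: 12.8
tcp_pos: [0.5628, 0.1629, 0.2155]
tool_rot: [[-0.974, 0.004, 0.226], [-0.226, -0.002, -0.974], [-0.003, -1.0, 0.002]]
contact_force: [-0.1, 0.0, 0.4]
finger_gap: 0.0229
```

```bash
python3 st.py; python3 - <<'E'
from h import *
a=np.ascontiguousarray(bot.camera("wrist")[:,:,::-1]);b=np.ascontiguousarray(bot.camera("scene")[:,:,::-1]); t=np.ascontiguousarray(bot.camera("top")[:,:,::-1])
for n,i in(("wrist",a),("scene",b),("top",t)): cv2.imwrite(f"pics/e_{n}.png",i)
c=lambda i,r:cv2.resize(i[r[1]:r[3],r[0]:r[2]],(400,300),interpolation=cv2.INTER_CUBIC)
cv2.imwrite("pics/c3.png",np.vstack([np.hstack([c(a,(160,90,480,330)),c(b,(250,230,450,380))]),np.hstack([c(t,(140,160,260,250)),c(b,(260,200,340,260))])]))
for k in("keeper","bar_end","bar_hinge","lever_hinge","lever_tip","loop_end"):
    r=[]
    for n in("scene","top"):
        for q in bot.tip_of(k,n)[:1]:
            r.append(ray(n,q["xy"])); print(k,n,np.round(q["xy"],1),round(q["p"],2))
    if len(r)==2: print("  ",tri(r).round(4))
E
```

```text
t 12.8 p [562.8 162.9 215.5] rack x,y 585.0294831990022 32.100027822830185
err rack x,y from target 584.2,32: -0.8294831990021976 -0.10002782283018519
turn units [-0.  0. -0.] F [-0.1  0.   0.4] gap 22.865096686582106
keeper scene [503.3 192. ] 0.88
bar_end scene [501.8 208. ] 0.77
bar_hinge scene [430.5 303.2] 0.7
lever_hinge scene [307.6 244. ] 0.64
lever_hinge top [316.  239.8] 0.83
   [ 0.5426 -0.0279  0.0947]
lever_tip scene [300.2 224. ] 0.55
lever_tip top [314.8 230.7] 0.66
   [ 0.5523 -0.0274  0.1399]
loop_end scene [291.7 210.9] 0.44
loop_end top [335.  228.2] 0.5
   [ 0.5526 -0.0605  0.1491]
```

View pics/c3.png

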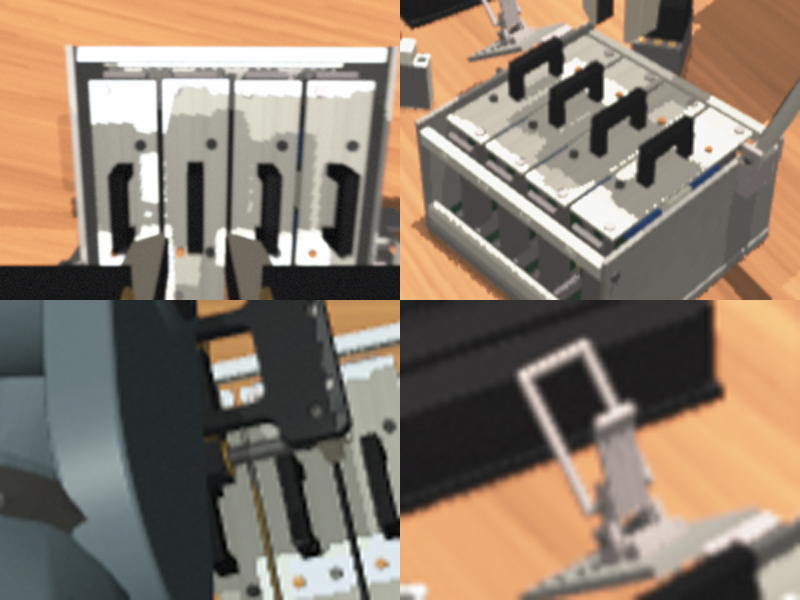

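All four panels sit level and the new card's handle is in line with the others. The lever stands up, with the loop thrown back from it. Next I'll bring the closed fingers round behind the bar.

>>> {"fn": "jog_arm", "kwargs": {
  "rows": "0 -1 0 0 0 0; 0 -1 0 0 0 0; 0 -1 0 0 0 0; 0 -1 0 0 0 0; 0 -0.5 -1 0 0 0; 0 0 -1 0 0 0; 0 0 -1 0 0 0; 0 0 -1 0 0 0",
  "gripper": 0,
  "squeeze": 30
}}

```text
time: 14.35
tcp_pos: [0.5445, 0.2414, 0.3079]
tool_rot: [[-0.975, 0.004, 0.222], [-0.222, -0.002, -0.975], [-0.003, -1.0, 0.002]]
contact_force: [-0.3, -0.6, -0.6]
finger_gap: 0.0008
```

>>> {"fn": "jog_arm", "kwargs": {
  "rows": "0 0 -1 0 0 0; 0 0 -1 0 0 0; 0 0 -1 0 0 0; 0 0 -1 0 0 0; 0 0 -1 0 0 0; 0 0 -1 0 0 0; 0 0 -0.5 0 0 0; 0 0 0 0 0 0"
}}

```text
time: 15.15
tcp_pos: [0.5132, 0.375, 0.3073]
tool_rot: [[-0.974, 0.004, 0.224], [-0.224, -0.001, -0.974], [-0.003, -1.0, 0.002]]
contact_force: [-0.9, 0.7, -0.5]
finger_gap: 0.0005
```

```bash
python3 st.py; python3 - <<'E'
from h import *
R=np.array([[.9744,.225],[-.225,.9744]])
for n in("top","scene","wrist"):
    bot.camera(n)
for k in("keeper","bar_end","bar_hinge"):
    r=[]
    for n in("scene","top","wrist"):
        for q in bot.tip_of(k,n)[:1]:
            r.append(ray(n,q["xy"])); print(k,n,np.round(q["xy"],1),round(q["p"],2))
    if len(r)>1: p=tri(r); print("  ",p.round(4),(R@p[:2]).round(4))
E
```

```text
t 15.15 p [513.2 375.  307.3] rack x,y 584.3936601751928 249.9557972069038
err rack x,y from target 584.2,32: -0.19366017519280376 -217.9557972069038
turn units [-0. -0. -0.] F [-0.9  0.7 -0.5] gap 0.5059733210297633
keeper scene [502.7 191.3] 0.85
keeper top [ 51.4 259.2] 0.78
keeper wrist [542.8 347.2] 0.64
   [0.4949 0.2989 0.3488] [0.5495 0.1799]
bar_end scene [501.6 207.3] 0.89
bar_end top [ 61.9 266.3] 0.6
   [0.4681 0.304  0.3184] [0.5245 0.1909]
bar_hinge top [163.7 270. ] 0.82
bar_hinge wrist [437.3 275.6] 0.75
   [0.4883 0.2316 0.125 ] [0.5279 0.1157]
```

>>> {"fn": "jog_arm", "kwargs": {
  "rows": "1 0 0 0 0 0; 1 0 0 0 0 0; 0.9 0 0 0 0 0; 0 0 1 0 0 0; 0 0 1 0 0 0; 0 0 1 0 0 0; 0 0 1 0 0 0; 0 0 1 0 0 0"
}}

```text
time: 16.55
tcp_pos: [0.4771, 0.2624, 0.308]
tool_rot: [[-0.974, 0.005, 0.227], [-0.227, 0.001, -0.974], [-0.006, -1.0, 0.0]]
contact_force: [0.2, 1.8, 1.1]
finger_gap: 0.0005
```

```bash
python3 st.py; python3 - <<'E'
from h import *
b=bot.camera("scene")[:,:,::-1]; cv2.imwrite("pics/c4.png",cv2.resize(b[80:380,240:640],(640,480)))
E
```

```text
t 16.55 p [477.1 262.4 308. ] rack x,y 523.9047366084519 148.37631080363337
err rack x,y from target 584.2,32: 60.29526339154813 -116.37631080363337
turn units [-0.   0.  -0.1] F [0.2 1.8 1.1] gap 0.5001548841764583
```

View pics/c4.png

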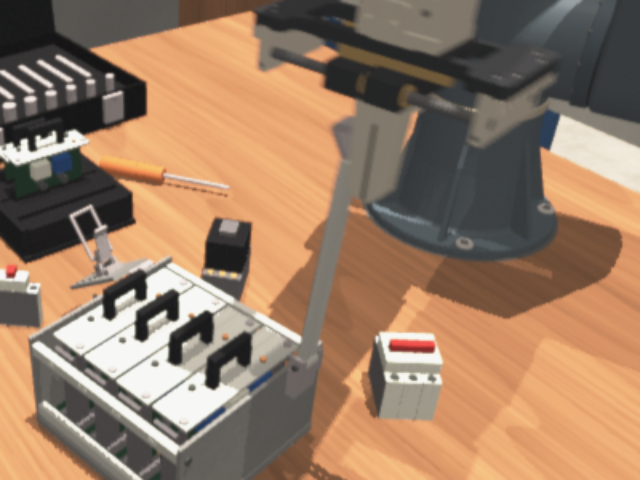

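The picture shows the finger behind the bar near its tip at (350,150) with the bar now about upright. I'll follow its arc down.

>>> {"fn": "jog_arm", "kwargs": {
  "rows": "0 0.1 1 0 0 0; 0 0.2 1 0 0 0; 0 0.3 1 0 0 0; 0 0.3 1 0 0 0; 0 0.4 1 0 0 0; 0 0.7 0.95 0 0 0; 0 0.7 0.95 0 0 0; 0 0.9 0.75 0 0 0"
}}

```text
time: 17.4
tcp_pos: [0.5148, 0.11, 0.2374]
tool_rot: [[-0.974, 0.013, 0.226], [-0.226, 0.005, -0.974], [-0.013, -1.0, -0.002]]
contact_force: [0.9, 0.2, 0.9]
finger_gap: 0.0004
```

```bash
python3 st.py
```

```text
t 17.4 p [514.8 110.  237.4] rack x,y 526.3970679467456 -8.623505226729975
err rack x,y from target 584.2,32: 57.802932053254494 40.623505226729975
turn units [ 0.   0.  -0.1] F [0.9 0.2 0.9] gap 0.428169562115247
```

>>> {"fn": "jog_arm", "kwargs": {
  "rows": "0 1 0.65 0 0 -0.1; 0 1 0.5 0 0 0; 0 1 0.4 0 0 0; 0 1 0.2 0 0 0; 0 0.8 0.15 0 0 0; 0 0.4 0 0 0 0"
}}

```text
time: 18.0
tcp_pos: [0.5249, 0.0718, 0.1291]
tool_rot: [[-0.975, 0.003, 0.224], [-0.224, 0.002, -0.975], [-0.003, -1.0, -0.002]]
contact_force: [-0.3, -0.9, 0.7]
finger_gap: 0.0004
```

```bash
python3 st.py
```

```text
t 18.0 p [524.9  71.8 129.1] rack x,y 527.6164237745869 -48.135415098601314
err rack x,y from target 584.2,32: 56.58357622541314 80.13541509860131
turn units [ 0. -0. -0.] F [-0.3 -0.9  0.7] gap 0.3770784689781739
```

>>> {"fn": "jog_arm", "kwargs": {
  "rows": "0 0.15 0 0 0 0; 0 0.1 0 0 0 0"
}}

```text
time: 18.2
tcp_pos: [0.5253, 0.0719, 0.1275]
tool_rot: [[-0.974, 0.003, 0.225], [-0.225, 0.001, -0.974], [-0.003, -1.0, -0.001]]
contact_force: [-15.6, -4.8, 32.5]
finger_gap: 0.0006
```

>>> {"fn": "jog_arm", "kwargs": {
  "rows": "0 -0.5 0 0 0 0; 0 -1 0 0 0 0; 0 -1 0 0 0 0; 0 -1 0 0 0 0; 0 -1 0 0 0 0; 0 -1 0 0 0 0; 0 0 0 0 0 0"
}}

```text
time: 18.9
tcp_pos: [0.526, 0.0746, 0.2468]
tool_rot: [[-0.974, 0.009, 0.226], [-0.226, 0.002, -0.974], [-0.009, -1.0, 0.0]]
contact_force: [0.5, 0.2, -0.9]
finger_gap: 0.0002
```

```bash
python3 st.py; python3 - <<'E'
from h import *
R=np.array([[.9744,.225],[-.225,.9744]])
I={n:np.ascontiguousarray(bot.camera(n)[:,:,::-1]) for n in("scene","wrist","top")}
for n in I: cv2.imwrite(f"pics/f_{n}.png",I[n])
c=lambda i,r:cv2.resize(i[r[1]:r[3],r[0]:r[2]],(400,300),interpolation=cv2.INTER_CUBIC)
cv2.imwrite("pics/c5.png",np.vstack([np.hstack([c(I["wrist"],(0,0,640,480)),c(I["scene"],(250,190,370,280))]),np.hstack([c(I["top"],(240,180,360,270)),c(I["scene"],(240,190,440,340))])]))
for k in("keeper","bar_end","lever_hinge","lever_tip","loop_end"):
    r=[]
    for n in I:
        for q in bot.tip_of(k,n)[:1]:
            r.append(ray(n,q["xy"])); print(k,n,np.round(q["xy"],1),round(q["p"],2))
    if len(r)>1: p=tri(r); print("  ",p.round(4),(R@p[:2]).round(4))
E
```

```text
t 18.9 p [526.   74.6 246.8] rack x,y 529.2639715494379 -45.646349630187444
err rack x,y from target 584.2,32: 54.93602845056216 77.64634963018744
turn units [-0.   0.  -0.1] F [ 0.5  0.2 -0.9] gap 0.2310066854991977
keeper scene [318.8 240.5] 0.77
keeper wrist [389.4 247.3] 0.85
keeper top [293.5 239.2] 0.54
   [0.537  0.0106 0.125 ] [ 0.5256 -0.1105]
bar_end scene [330.1 241. ] 0.62
bar_end wrist [365.2 251.2] 0.8
bar_end top [280.7 242.6] 0.73
   [0.5297 0.0323 0.134 ] [ 0.5234 -0.0877]
lever_hinge scene [306.7 245.9] 0.95
lever_hinge wrist [422.3 238.4] 0.79
lever_hinge top [315.6 237.2] 0.84
   [ 0.5448 -0.0266  0.0939] [ 0.5248 -0.1485]
lever_tip scene [301.8 223.9] 0.84
lever_tip wrist [449.6 247.3] 0.62
lever_tip top [317.7 231.2] 0.68
   [ 0.5486 -0.0324  0.1385] [ 0.5272 -0.155 ]
loop_end scene [287.3 211.8] 0.58
loop_end wrist [489.2 246.9] 0.84
loop_end top [340.1 229.2] 0.56
   [ 0.5544 -0.0692  0.1409] [ 0.5246 -0.1922]
```

View pics/c5.png

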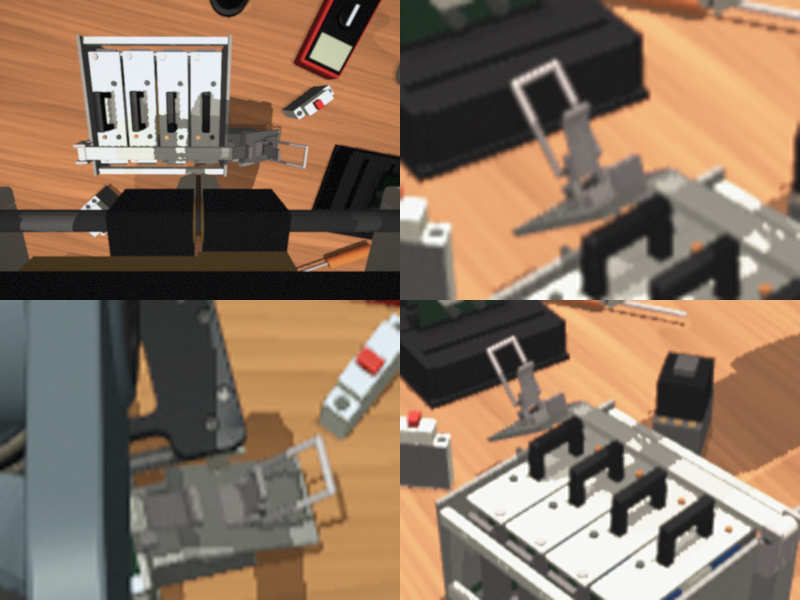

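The bar is down across the panels (scene crop), and the latch loop is still thrown back at about (540,85) in the crop. Now I'll go round to the loop's -y side.

>>> {"fn": "jog_arm", "kwargs": {
  "rows": "0.15 0 1 0 0 -0.1; 0 0 1 0 0 0; 0 0 1 0 0 0; 0 0 1 0 0 0; 0 0 1 0 0 0; 0 0 1 0 0 0; 0 0 1 0 0 0; 0 0 1 0 0 0"
}}

```text
time: 20.6
tcp_pos: [0.5589, -0.0862, 0.244]
tool_rot: [[-0.973, -0.007, 0.229], [-0.229, -0.001, -0.973], [0.007, -1.0, -0.001]]
contact_force: [0.7, -0.2, -0.2]
finger_gap: 0.0006
```

>>> {"fn": "jog_arm", "kwargs": {
  "rows": "0 0 1 0 0 0; 0 0.4 0.5 0 0 0; 0 1 0 0 0 0; 0 1 0 0 0 0; 0 1 0 0 0 0; 0 0.5 0 0 0 0; 0 0 0 0 0 0"
}}

```text
time: 21.3
tcp_pos: [0.5654, -0.1181, 0.1611]
tool_rot: [[-0.974, -0.007, 0.227], [-0.227, -0.0, -0.974], [0.007, -1.0, -0.001]]
contact_force: [-0.4, 0.2, 0.2]
finger_gap: 0.0003
```

```bash
python3 st.py; python3 - <<'E'
from h import *
R=np.array([[.9744,.225],[-.225,.9744]])
I={n:np.ascontiguousarray(bot.camera(n)[:,:,::-1]) for n in("scene","wrist","top")}
for n in I: cv2.imwrite(f"pics/g_{n}.png",I[n])
for k in("lever_hinge","lever_tip","loop_end"):
    r=[]
    for n in I:
        for q in bot.tip_of(k,n)[:1]:
            r.append(ray(n,q["xy"])); print(k,n,np.round(q["xy"],1),round(q["p"],2))
    if len(r)>1: p=tri(r); print("  ",p.round(4),(R@p[:2]).round(4))
for q in bot.look_for("breaker1","top")[:1]: print(q, onz("top",(q["rect"][0],q["rect"][3]),.07))
s=bot.read_state(); print("tcp px scene",proj("scene",s["tcp_pos"]))
E
```

```text
t 21.3 p [ 565.4 -118.1  161.1] rack x,y 524.3103771539734 -242.27061050712928
err rack x,y from target 584.2,32: 59.88962284602667 274.2706105071293
turn units [0.  0.  0.1] F [-0.4  0.2  0.2] gap 0.34082584440705144
lever_hinge scene [306.6 244.5] 0.96
lever_hinge wrist [189.4 252.3] 0.8
lever_hinge top [317.3 236.5] 0.69
   [ 0.5471 -0.0285  0.0953] [ 0.5267 -0.1508]
lever_tip scene [300.9 223.6] 0.66
lever_tip wrist [177.4 278.1] 0.79
   [ 0.5454 -0.0358  0.1345] [ 0.5234 -0.1576]
loop_end scene [287.1 210.3] 0.52
loop_end wrist [229.9 282.1] 0.94
   [ 0.5544 -0.0696  0.146 ] [ 0.5246 -0.1926]
{'rect': [151.1, 336.9, 201.3, 380.8], 'p': 0.61} [0.30150681 0.26032927 0.07      ]
tcp px scene [268.32556624 191.78392736]
```

>>> {"fn": "jog_arm", "kwargs": {
  "rows": "0 0.8 -0.5 0 0 0; 0 0.5 -0.5 0 0 0; 0 0 -0.7 0 0 0; 0 -0.15 -0.4 0 0 0; 0 -0.2 -0.1 0 0 0"
}}

```text
time: 22.45
tcp_pos: [0.5557, -0.0733, 0.1436]
tool_rot: [[-0.974, -0.004, 0.226], [-0.226, -0.002, -0.974], [0.004, -1.0, 0.001]]
contact_force: [-0.4, 0.0, -0.7]
finger_gap: 0.0005
```

```bash
python3 st.py
```

```text
t 22.45 p [555.7 -73.3 143.6] rack x,y 524.9463946435131 -196.47199565204858
err rack x,y from target 584.2,32: 59.2536053564869 228.47199565204858
turn units [-0.  0.  0.] F [-0.4  0.  -0.7] gap 0.5202788699968263
```

>>> {"fn": "jog_arm", "kwargs": {
  "rows": "0 -0.15 -0.3 0 0 0; 0 0 -0.5 0 0 0; 0 0 -0.5 0 0 0; 0 0 -0.5 0 0 0; 0 0 -0.5 0 0 0; 0 0 0 0 0 0"
}}

```text
time: 23.05
tcp_pos: [0.5451, -0.0243, 0.149]
tool_rot: [[-0.974, -0.001, 0.227], [-0.227, -0.002, -0.974], [0.001, -1.0, 0.002]]
contact_force: [-0.0, -0.2, -0.4]
finger_gap: 0.0004
```

```bash
python3 st.py; python3 - <<'E'
from h import *
I={n:np.ascontiguousarray(bot.camera(n)[:,:,::-1]) for n in("scene","wrist")}
c=lambda i,r:cv2.resize(i[r[1]:r[3],r[0]:r[2]],(400,300),interpolation=cv2.INTER_CUBIC)
cv2.imwrite("pics/c6.png",np.hstack([c(I["wrist"],(80,140,400,380)),c(I["scene"],(250,190,370,280))]))
E
```

```text
t 23.05 p [545.1 -24.3 149. ] rack x,y 525.6846292045326 -146.2790158430595
err rack x,y from target 584.2,32: 58.51537079546745 178.2790158430595
turn units [-0.  0.  0.] F [-0.  -0.2 -0.4] gap 0.42104694758627254
```

View pics/c6.png

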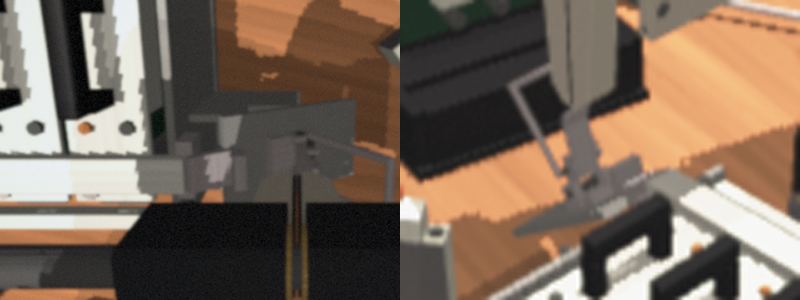

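The finger passed over the loop: it is still thrown back behind the finger at (520,90) in the right-hand crop. I'll go back and push lower before rising.

>>> {"fn": "jog_arm", "kwargs": {
  "rows": "0 -0.8 0 0 0 0; 0 -0.2 1 0 0 0; 0 0 1 0 0 0; 0 0 1 0 0 0; 0 0 1 0 0 0; 0 0.5 0.7 0 0 0; 0 1 0 0 0 0; 0 0.5 0 0 0 0"
}}

```text
time: 23.95
tcp_pos: [0.5683, -0.1234, 0.1283]
tool_rot: [[-0.974, 0.002, 0.224], [-0.224, -0.004, -0.974], [-0.001, -1.0, 0.004]]
contact_force: [-0.1, 0.3, 0.1]
finger_gap: 0.0005
```

```bash
python3 st.py
```

```text
t 23.95 p [ 568.3 -123.4  128.3] rack x,y 525.9877679180321 -248.1026042284536
err rack x,y from target 584.2,32: 58.212232081967954 280.10260422845363
turn units [-0. -0. -0.] F [-0.1  0.3  0.1] gap 0.5171773598449112
```

>>> {"fn": "jog_arm", "kwargs": {
  "rows": "0 0 -0.8 0 0 0; 0 0 -0.8 0 0 0; 0 0 -0.7 0 0 0; 0 0 -0.6 0 0 0; 0 -0.05 0 0 0 0"
}}

```text
time: 24.45
tcp_pos: [0.5533, -0.0605, 0.1284]
tool_rot: [[-0.974, -0.0, 0.226], [-0.226, -0.003, -0.974], [0.001, -1.0, 0.003]]
contact_force: [-0.2, 0.1, -0.1]
finger_gap: 0.0003
```

```bash
python3 st.py; python3 - <<'E'
from h import *
R=np.array([[.9744,.225],[-.225,.9744]])
bot.camera("scene")
o=R@np.array([0,0])
for k in("loop_end","lever_tip"):
  for q in bot.tip_of(k,"scene")[:2]:
    # intersect ray with plane x'=0.526
    O,d=ray("scene",q["xy"]); nx=np.array([.9744,.225,0]); p=O+d*(.526-nx@O)/(nx@d)
    print(k,np.round(q["xy"],1),round(q["p"],2),"y'",round(float(R[1]@p[:2]),4),"z",round(float(p[2]),4))
E
```

```text
t 24.45 p [553.3 -60.5 128.4] rack x,y 525.5224078264474 -183.46244316888266
err rack x,y from target 584.2,32: 58.677592173552625 215.46244316888266
turn units [-0.  0.  0.] F [-0.2  0.1 -0.1] gap 0.3278121115781582
loop_end [357.7 285.2] 0.64 y' -0.0212 z 0.0785
loop_end [298.6 213.6] 0.55 y' -0.161 z 0.1536
lever_tip [299.5 225.6] 0.87 y' -0.1601 z 0.1295
```

>>> {"fn": "jog_arm", "kwargs": {
  "rows": "0 -0.5 0 0 0 0; 0 -0.35 0 0 0 0; 0 0 -0.4 0 0 0; 0 0 -0.5 0 0 0; 0 0 -0.5 0 0 0; 0 0 -0.4 0 0 0"
}}

```text
time: 25.2
tcp_pos: [0.5465, -0.0272, 0.1482]
tool_rot: [[-0.975, 0.003, 0.221], [-0.221, -0.004, -0.975], [-0.002, -1.0, 0.004]]
contact_force: [-0.3, 0.2, -0.4]
finger_gap: 0.0002
```

```bash
python3 st.py; python3 - <<'E'
from h import *
R=np.array([[.9744,.225],[-.225,.9744]])
i=np.ascontiguousarray(bot.camera("scene")[:,:,::-1]); cv2.imwrite("pics/c7.png",cv2.resize(i[190:280,250:370],(600,450),interpolation=cv2.INTER_CUBIC))
for k in("loop_end","lever_tip"):
  for q in bot.tip_of(k,"scene")[:2]:
    O,d=ray("scene",q["xy"]); nx=np.array([.9744,.225,0]); p=O+d*(.526-nx@O)/(nx@d)
    print(k,np.round(q["xy"],1),round(q["p"],2),"y'",round(float(R[1]@p[:2]),4),"z",round(float(p[2]),4))
E
```

```text
t 25.2 p [546.5 -27.2 148.2] rack x,y 526.3914409626693 -149.42452005406125
err rack x,y from target 584.2,32: 57.808559037330724 181.42452005406125
turn units [-0. -0. -0.] F [-0.3  0.2 -0.4] gap 0.154711844609215
loop_end [310.4 218.4] 0.43 y' -0.1313 z 0.1574
lever_tip [302.3 221. ] 0.54 y' -0.1522 z 0.1426
```

View pics/c7.png

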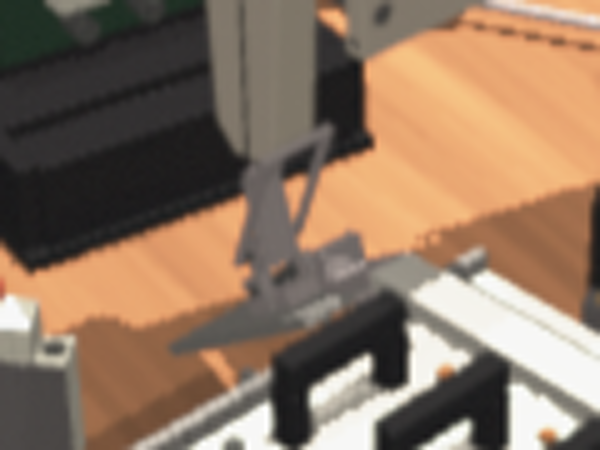

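The loop is past upright and leaning towards the bar ((330,130) in the crop). I'll push it a little more, then rise clear.

>>> {"fn": "jog_arm", "kwargs": {
  "rows": "0 0 -0.5 0 0 0; 0 0 -0.5 0 0 0; 0 -0.8 0 0 0 0; 0 -1 0 0 0 0; 0 -0.8 0 0 0 0; 0 0 0 0 0 0"
}}

```text
time: 25.95
tcp_pos: [0.5405, -0.0043, 0.2003]
tool_rot: [[-0.975, -0.0, 0.222], [-0.222, -0.003, -0.975], [0.001, -1.0, 0.003]]
contact_force: [0.1, 0.5, 0.5]
finger_gap: 0.0006
```

```bash
python3 st.py; cat > lk.py <<'E'
from h import *
import sys
R=np.array([[.9744,.225],[-.225,.9744]])
i=np.ascontiguousarray(bot.camera("scene")[:,:,::-1]); cv2.imwrite("pics/"+sys.argv[1],cv2.resize(i[200:275,260:360],(600,450),interpolation=cv2.INTER_CUBIC))
for k in("loop_end","lever_tip","keeper","lever_hinge"):
  for q in bot.tip_of(k,"scene")[:2]:
    O,d=ray("scene",q["xy"]); nx=np.array([.9744,.225,0]); p=O+d*(.526-nx@O)/(nx@d)
    print(k,np.round(q["xy"],1),round(q["p"],2),"y'",round(float(R[1]@p[:2]),4),"z",round(float(p[2]),4))
E
python3 lk.py c8.png
```

```text
t 25.95 p [540.5  -4.3 200.3] rack x,y 525.6881633451342 -125.75908368974902
err rack x,y from target 584.2,32: 58.511836654865874 157.75908368974902
turn units [-0. -0.  0.] F [0.1 0.5 0.5] gap 0.5980215385405551
loop_end [330.8 239.9] 0.7 y' -0.0831 z 0.1377
lever_tip [301.9 223.9] 0.66 y' -0.1535 z 0.1361
lever_tip [179.4 298.4] 0.21 y' -0.7107 z -0.3824
keeper [317.9 245.8] 0.69 y' -0.1144 z 0.1098
lever_hinge [306.7 246. ] 0.66 y' -0.1432 z 0.0947
```

View pics/c8.png

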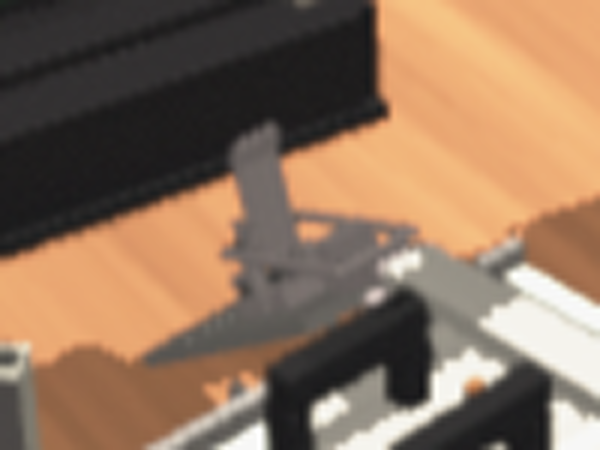

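The loop has fallen over the keeper lip, with its crossbar on the bar end at (412,235) and the lever upright between its legs at (260,190). I'll open the fingers, straddle the lever and push it with the +y finger.

>>> {"fn": "jog_arm", "kwargs": {
  "rows": "0 0 1 0 0 0; 0 0 1 0 0 0; 0 0 0 0 0 0; 0 0 0.1 0 0 0; 0 1 0 0 0 0; 0 1 0 0 0 0; 0 0.5 0 0 0 0; 0 0 0 0 0 0",
  "gripper": 0.43
}}

```text
time: 27.0
tcp_pos: [0.5467, -0.0443, 0.1426]
tool_rot: [[-0.975, -0.01, 0.223], [-0.223, -0.002, -0.975], [0.01, -1.0, -0.0]]
contact_force: [-1.2, -0.6, 0.0]
finger_gap: 0.0397
```

```bash
python3 st.py
```

```text
t 27.0 p [546.7 -44.3 142.6] rack x,y 522.7340745318274 -166.14505489147035
err rack x,y from target 584.2,32: 61.4659254681726 198.14505489147035
turn units [ 0.  -0.   0.1] F [-1.2 -0.6  0. ] gap 39.746408312477556
```

>>> {"fn": "jog_arm", "kwargs": {
  "rows": "-0.15 0.3 0.1 0 0 0.1; 0 0.5 0 0 0 0; 0 0.05 0.3 0 0 0; 0 0 0.4 0 0 0; 0 0.1 0.3 0 0 0"
}}

```text
time: 27.5
tcp_pos: [0.5553, -0.0644, 0.1234]
tool_rot: [[-0.975, 0.002, 0.224], [-0.224, 0.003, -0.975], [-0.003, -1.0, -0.002]]
contact_force: [0.9, -0.5, -0.5]
finger_gap: 0.04
```

```bash
python3 st.py; python3 lk.py c9.png
```

```text
t 27.5 p [555.3 -64.4 123.4] rack x,y 526.5978742109639 -187.62718119945538
err rack x,y from target 584.2,32: 57.60212578903611 219.62718119945538
turn units [ 0. -0. -0.] F [ 0.9 -0.5 -0.5] gap 39.96953612266192
loop_end [319.6 242.1] 0.6 y' -0.11 z 0.1197
loop_end [488.1 329.2] 0.54 y' 0.208 z 0.1407
lever_tip [295.4 221.4] 0.75 y' -0.1705 z 0.1333
keeper [317.2 244. ] 0.94 y' -0.116 z 0.1127
lever_hinge [308.8 246.1] 0.65 y' -0.1377 z 0.0973
```

>>> {"fn": "jog_arm", "kwargs": {
  "rows": "0 0.2 0.35 0 0 0; 0 0.45 0.35 0 0 0; 0 0.5 0.25 0 0 0; 0 0.2 0.1 0 0 0"
}}

```text
time: 28.15
tcp_pos: [0.5607, -0.0851, 0.0957]
tool_rot: [[-0.975, 0.004, 0.224], [-0.224, 0.003, -0.975], [-0.004, -1.0, -0.002]]
contact_force: [-0.5, 0.5, -0.5]
finger_gap: 0.0404
```

```bash
python3 st.py; python3 lk.py c10.png
```

```text
t 28.15 p [560.7 -85.1  95.7] rack x,y 527.2289581043717 -209.05718480643077
err rack x,y from target 584.2,32: 56.97104189562833 241.05718480643077
turn units [ 0. -0. -0.] F [-0.5  0.5 -0.5] gap 40.44402884565795
loop_end [319.2 243.8] 0.64 y' -0.111 z 0.1157
lever_tip [289.6 237.7] 0.77 y' -0.1891 z 0.0897
keeper [317.7 246.6] 0.83 y' -0.1149 z 0.1079
lever_hinge [304.8 245.9] 0.73 y' -0.1482 z 0.0923
```

>>> {"fn": "jog_arm", "kwargs": {
  "rows": "0 0.2 0.3 0 0 0; 0 0.3 0.25 0 0 0; 0 0.3 0 0 0 0"
}}

```text
time: 28.7
tcp_pos: [0.5646, -0.0962, 0.081]
tool_rot: [[-0.974, 0.007, 0.225], [-0.225, 0.002, -0.974], [-0.008, -1.0, -0.001]]
contact_force: [0.1, 0.3, -0.4]
finger_gap: 0.0399
```

```bash
python3 st.py; python3 lk.py c11.png
```

```text
t 28.7 p [564.6 -96.2  81. ] rack x,y 528.4483901485919 -220.7452977941017
err rack x,y from target 584.2,32: 55.75160985140815 252.7452977941017
turn units [ 0.  -0.  -0.1] F [ 0.1  0.3 -0.4] gap 39.881161197046566
loop_end [315.9 241.4] 0.38 y' -0.1191 z 0.1166
lever_tip [320.7 243. ] 0.51 y' -0.1073 z 0.1192
lever_tip [320.4 242.9] 0.51 y' -0.108 z 0.1191
keeper [318.9 245.5] 0.78 y' -0.1119 z 0.1117
keeper [306.1 244.6] 0.69 y' -0.1447 z 0.0969
lever_hinge [306.7 244.9] 0.48 y' -0.1431 z 0.0971
lever_hinge [319.4 243. ] 0.39 y' -0.1105 z 0.1176
```

Press on down in small steps, watching the force.

>>> {"fn": "jog_arm", "kwargs": {
  "rows": "0.1 0.2 0 0 0 -0.1; 0 0.2 0 0 0 0; 0 0.15 0 0 0 0"
}}

```text
time: 29.25
tcp_pos: [0.5626, -0.0958, 0.0704]
tool_rot: [[-0.974, -0.003, 0.226], [-0.226, -0.0, -0.974], [0.003, -1.0, -0.0]]
contact_force: [-0.2, -0.1, 0.1]
finger_gap: 0.0402
```

No contact where the lever should be, so the tapered fingertip is beyond the lever's end. I'll lift, shut the fingers, and press with the TCP over the lever.

>>> {"fn": "jog_arm", "kwargs": {
  "rows": "0 -0.5 0 0 0 0; 0 -1 0 0 0 0; 0 -1 0 0 0 0; 0 -1 0 0 0 0; 0 0 -0.5 0 0 0; 0 0 -0.5 0 0 0; 0 0 -0.4 0 0 0; 0 0 -0.4 0 0 0",
  "gripper": 0.43
}}

```text
time: 30.05
tcp_pos: [0.5533, -0.058, 0.1434]
tool_rot: [[-0.974, -0.005, 0.225], [-0.225, 0.0, -0.974], [0.005, -1.0, -0.001]]
contact_force: [-0.7, -0.2, -0.2]
finger_gap: 0.0401
```

```bash
python3 st.py; python3 lk.py c12.png; python3 - <<'E'
from h import *
a=cv2.imread("pics/c12.png")
w=np.ascontiguousarray(bot.camera("wrist")[:,:,::-1]); t=np.ascontiguousarray(bot.camera("top")[:,:,::-1])
c=lambda i,r:cv2.resize(i[r[1]:r[3],r[0]:r[2]],(400,300),interpolation=cv2.INTER_CUBIC)
R=np.array([[.9744,.225],[-.225,.9744]])
for k in("lever_tip","loop_end","keeper"):
  for n in("wrist","top"):
    for q in bot.tip_of(k,n)[:1]: 
      O,d=ray(n,q["xy"]); nx=np.array([.9744,.225,0]); print(k,n,np.round(q["xy"],1),round(q["p"],2), [ (R@onz(n,q["xy"],z)[:2]).round(4).tolist() for z in(.075,.09,.118)])
cv2.imwrite("pics/c13.png",np.vstack([np.hstack([cv2.resize(a,(400,300)),c(w,(0,140,320,380))]),np.hstack([c(t,(250,195,350,270)),c(w,(60,200,260,350))])]))
E
```

```text
t 30.05 p [553.3 -58.  143.4] rack x,y 526.0766970438506 -180.9600067134107
err rack x,y from target 584.2,32: 58.12330295614947 212.9600067134107
turn units [0.  0.  0.1] F [-0.7 -0.2 -0.2] gap 40.07433608834033
loop_end [321.5 241.5] 0.57 y' -0.1053 z 0.1233
lever_tip [290.7 247.2] 0.46 y' -0.1875 z 0.0693
keeper [319.  245.4] 0.74 y' -0.1116 z 0.1121
lever_hinge [305.8 243.8] 0.77 y' -0.1454 z 0.0983
lever_tip wrist [328. 260.] 0.86 [[0.5224, -0.1906], [0.5272, -0.1901], [0.5361, -0.1891]]
loop_end wrist [204.7 278.3] 0.84 [[0.5082, -0.0987], [0.5138, -0.1041], [0.5244, -0.114]]
keeper wrist [203.2 282.2] 0.72 [[0.505, -0.0972], [0.5109, -0.1026], [0.5219, -0.1128]]
```

View pics/c13.png

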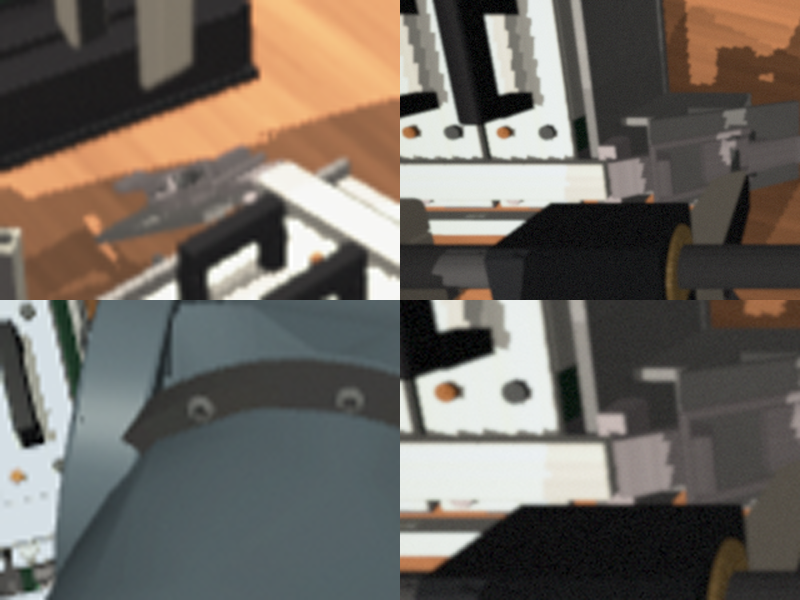

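The lever now points down the cheek with its tip near the closed position, and the loop's crossbar is at the keeper. I'll shut the fingers and press the lever to make sure.

>>> {"fn": "jog_arm", "kwargs": {
  "rows": "0 0 0 0 0 0.1; 0 0 0 0 0 0; 0 0.5 0 0 0 0; 0 1 0 0 0 0; 0 0.8 0 0 0 0; 0 0.2 0 0 0 0",
  "gripper": 0
}}

```text
time: 31.3
tcp_pos: [0.5545, -0.0593, 0.0916]
tool_rot: [[-0.974, 0.009, 0.224], [-0.224, 0.002, -0.975], [-0.009, -1.0, -0.0]]
contact_force: [-1.2, 0.7, -1.2]
finger_gap: 0.0011
```

>>> {"fn": "jog_arm", "kwargs": {
  "rows": "0 0.25 0 0 0 0; 0 0.2 0 0 0 0"
}}

```text
time: 31.5
tcp_pos: [0.5545, -0.0592, 0.0818]
tool_rot: [[-0.974, 0.009, 0.224], [-0.224, 0.002, -0.975], [-0.009, -1.0, -0.0]]
contact_force: [-0.1, -0.2, 0.2]
finger_gap: 0.0006
```

```bash
python3 st.py
```

```text
t 31.5 p [554.5 -59.2  81.8] rack x,y 526.988877810395 -182.42905613973107
err rack x,y from target 584.2,32: 57.21112218960502 214.42905613973107
turn units [ 0.  -0.  -0.1] F [-0.1 -0.2  0.2] gap 0.5559003220085253
```

>>> {"fn": "jog_arm", "kwargs": {
  "rows": "0 0.15 0 0 0 0; 0 0.15 0 0 0 0"
}}

```text
time: 31.7
tcp_pos: [0.556, -0.0599, 0.0778]
tool_rot: [[-0.974, 0.012, 0.225], [-0.225, 0.001, -0.974], [-0.012, -1.0, 0.002]]
contact_force: [-6.7, -6.4, 31.9]
finger_gap: 0.0008
```

>>> {"fn": "jog_arm", "kwargs": {
  "rows": "0 0.1 0 0 0 0; 0 0.1 0 0 0 0"
}}

```text
time: 31.9
tcp_pos: [0.5577, -0.0611, 0.0772]
tool_rot: [[-0.974, 0.016, 0.225], [-0.225, -0.002, -0.974], [-0.016, -1.0, 0.005]]
contact_force: [-3.0, -2.1, 10.8]
finger_gap: 0.0007
```

The finger stopped at z = 77.8 mm with 32 N, just where the closed lever's face should be. I'll lift off and check.

>>> {"fn": "jog_arm", "kwargs": {
  "rows": "0 -0.5 0 0 0 0; 0 -1 0 0 0 0; 0 -1 0 0 0 0; 0 -1 0 0 0 0; 0 -1 0 0 0 0; 0 -1 0 0 0 0; 0 -1 0 0 0 0; 0 -1 1 0 0 0"
}}

```text
time: 32.7
tcp_pos: [0.5591, -0.079, 0.2366]
tool_rot: [[-0.974, 0.018, 0.227], [-0.227, -0.001, -0.974], [-0.017, -1.0, 0.005]]
contact_force: [0.8, -0.2, -0.2]
finger_gap: 0.0006
```

>>> {"fn": "jog_arm", "kwargs": {
  "rows": "0 0 1 0 0 0; 0 0 1 0 0 0; 0 0 1 0 0 0; 0 0 1 0 0 0; 0 0 1 0 0 0; 0 0 1 0 0 0; 0 0 1 0 0 0; 0 0 0 0 0 0"
}}

```text
time: 33.5
tcp_pos: [0.594, -0.2227, 0.2475]
tool_rot: [[-0.973, 0.03, 0.227], [-0.228, -0.004, -0.974], [-0.028, -1.0, 0.011]]
contact_force: [0.1, 0.1, -0.0]
finger_gap: 0.0007
```

```bash
python3 st.py; python3 lk.py c14.png; python3 - <<'E'
from h import *
R=np.array([[.9744,.225],[-.225,.9744]])
t=np.ascontiguousarray(bot.camera("top")[:,:,::-1]); s=cv2.imread("pics/c14.png")
c=lambda i,r:cv2.resize(i[r[1]:r[3],r[0]:r[2]],(400,300),interpolation=cv2.INTER_CUBIC)
cv2.imwrite("pics/c15.png",np.hstack([cv2.resize(s,(400,300)),c(t,(150,150,350,300))]))
for k in("lever_hinge","lever_tip","loop_end","keeper","bar_end"):
  for q in bot.tip_of(k,"top")[:1]: 
    O,d=ray("top",q["xy"]); print(k,np.round(q["xy"],1),round(q["p"],2),{z:(R@onz("top",q["xy"],z)[:2]).round(4).tolist() for z in(.072,.094,.118)})
E
```

```text
t 33.5 p [ 594.  -222.7  247.5] rack x,y 528.7102201694825 -350.6355224582452
err rack x,y from target 584.2,32: 55.48977983051759 382.6355224582452
turn units [-0.1  0.  -0.3] F [ 0.1  0.1 -0. ] gap 0.6703403586627298
loop_end [318.8 244. ] 0.42 y' -0.1121 z 0.1148
lever_tip [289.2 248. ] 0.51 y' -0.192 z 0.0652
keeper [318.8 243.3] 0.8 y' -0.112 z 0.1162
keeper [341.3 191.8] 0.67 y' -0.0601 z 0.2373
lever_hinge [306.6 245.1] 0.67 y' -0.1434 z 0.0965
lever_hinge [316.5 239.4] 0.96 {0.072: [0.5294, -0.154], 0.094: [0.5252, -0.1527], 0.118: [0.5206, -0.1514]}
lever_tip [336.2 234.8] 0.6 {0.072: [0.5294, -0.1916], 0.094: [0.5252, -0.1894], 0.118: [0.5206, -0.187]}
loop_end [293.  242.3] 0.55 {0.072: [0.5342, -0.1104], 0.094: [0.5299, -0.1102], 0.118: [0.5252, -0.1101]}
keeper [293.5 240.7] 0.59 {0.072: [0.537, -0.112], 0.094: [0.5326, -0.1118], 0.118: [0.5277, -0.1116]}
bar_end [279.4 243.3] 0.7 {0.072: [0.5383, -0.0856], 0.094: [0.5338, -0.086], 0.118: [0.529, -0.0866]}
```

```bash
python3 -c "
from workcell import bot
print(bot.close_job())"
```

```text
the job is handed in; nothing more can be done
None
```

I finished the job in the order asked and handed it in at about 33.5 s, well under the 67 s limit. The arm was clear of everything by then.

1. **Card:** I took the full-size card out of the stand by its handle and lowered it held all the way into the second place from the bar hinge. I then pressed it home. It stopped at a TCP height of 120.0 mm (120.6 mm expected) with about 70 N on the wrist. The next picture showed all four panels level and the handles in line.
2. **Bar:** I swung it down onto its stop with the shut fingers. The final press was about 32 N.
3. **Latch:**
   - **Loop:** The first push went over the top of it. A lower second push threw it over the keeper.
   - **Lever:** While lowering the lever with one finger, the fingertip slipped past its end. I pressed again with the fingers shut, and the lever stopped at about 78 mm (about 77 mm expected when closed) with 32 N.

**Last checks:** After I let go, the cameras put the loop's crossbar at the keeper to within about 2 mm, along the row and in height. They put the lever tip a few mm from its closed position, which agrees with pressing it flat.

**Not checked:** The picture limit was used up, so I never looked at a picture of the finished latch; that check rests on the networks' points and the press force. I did not measure the small cards or the other bench items again. No contact with them showed in the forces or pictures.

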